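# Sift the loose nuts out of the gym repair sieve

## Robot

A 6-joint arm with a two-finger parallel gripper is mounted at the origin on the work surface. World frame = base frame: x ahead of the robot, y to its left, z up, the work surface at z = 0. Lengths are in mm, angles in rad, forces in N, time in s.
With the tool pointing down it reaches from about 275 to 725 mm from the base axis. Payload 15.9 kg.
Tool frame: the origin (TCP) lies at the very end of the fingers, on their centre line; the grasp point (between the pads) lies 19 mm behind it; z points along the fingers, y is the line along which they close (so a half turn about z gives the same grasp; the last joint's range is limited). The gripper opens to 85 mm and grips with 20 to 120 N. Pads are 22 mm wide; open, the fingers measure 114 mm over their backs; the gripper's body (76 mm by 85 mm) begins 54 mm behind the grasp point. The pads swing forward as they close: fully open they stand 13 mm farther back than shut.
Start: joints at [-1.18, 0.213, -0.034, 1.323, 0, 1.571], TCP at [190.457, -462.29, 231.306] pointing down, gripper open.
Joint ranges: [-2.98, 2.98], [-0.74, 1.72], [-1.14, 1.35], [-2.1, 2.04], [-1.57, 1.44], [-3.14, 3.14]. Speed limits (rad/s): [1.89, 1.89, 2.39, 2.57, 3.14, 3.14].

## Interface

Orientations are given as [roll, pitch, yaw] about the fixed x, y, z axes, in that order (R = Rz(yaw) Ry(pitch) Rx(roll)).
In Python, from bench import telemetry, vision, hand_in gives the robot as it stands.
- The arm moves only by the tool arm_command, never from a script. Its argument "rows" is one flat list of numbers, 6 for each row, row after row: the shift along the tool's x, y, z in mm, then the turn, a rotation vector about the tool's x, y, z in rad. In form: [x, y, z, ax, ay, az, x, y, z, ax, ay, az, ...]. A call has exactly 8 rows; each row is the pose to reach, as a shift and turn from the pose commanded when the call began, along the tool's axes at that moment; what a row does not reach only later rows make up. A row lasts 1/8 s, in which the tool goes at most 62.5 mm and 10.7 degrees, less where a joint would pass 70% of its speed; a pose out of reach is approached as far as the arm can. A call with a gripper value outside its range is refused whole. "grip" is the opening in per cent of the stroke, from 0 (shut) to 100 (fully open), set as the call begins (left out, the last holds). The fingers move at their own pace and stop on an object; the grip force is fixed at half the most. Time passes only in rows, so rows that repeat a pose let the fingers close, or fill a call up. It gives the time, the measured TCP pose, the force, the opening and the grip force at its end, in the units of the state.
- telemetry.get_state(): the state, without advancing time (a new reading comes with each control period).
- vision.read_camera(name): name is "scene" or "top" or "wrist"; returns a dict with "pixels" (400x640x3 uint8, blue, green, red), "K" (3x3 intrinsics, pixels), "R" (3x3) and "t" (3): a world point X has camera coordinates R X + t. Camera axes: x right, y down, z forward; pixel columns grow to the right and rows downward; lengths in mm; the calibration is good to about 2 mm. A picture is of the moment at which its call begins. There is no depth.
- hand_in(): hands the job in; it is judged then, once.
The state is a dict: "clock": time; "joint_positions": joint angles; "qd": joint speeds; "joint_torque": joint torques, N m; "position": TCP position; "tcp_rot": TCP orientation; "force": force on the tool from outside, world axes, zero at the start; "moment": the same for the moment, N m; "finger_gap": finger opening in mm; "finger_force": force on a finger pad.
Only numpy, scipy, OpenCV 4.12 (cv2) and the standard library are available. Lean on these libraries where they do the work, as an engineer would, in place of code of your own. Each camera call takes 0.05 s, during which the arm holds its last target. There are 200 camera calls.

## Task

Pick up the slotted steel sieve by its handle, hold it level over the low open aluminium tray and shake it side to side until both small hex nuts have dropped through its slots into the tray, while the big star-shaped dumbbell collar stays in the sieve. Then set the sieve, with the collar still in it, back down on the black rubber mat where it stood, and let go.

Things in the scene. Friction and masses are not known exactly. Their poses are not given: they have to be found in the camera images.
- sieve_grip (a point): Centre of the 70 (x) x 20 (y) x 24 mm black grip of a loose steel sieve, 138 (x) x 158 (y) mm, walls 32 mm, 0.35 kg. Grip it from above, fingers closing along y. The point is over the sieve's middle, 120 mm above its underside. The sieve stands mid on a fixed black rubber mat 200 x 240 x 4 mm. Axes are the sieve's, z up. Not the caddy with a solid floor farther to the side.
- tray: Fixed open aluminium tray that catches the nuts, 240 mm (its x) by 260 mm (its y), walls 40 mm high and 4 mm thick, undivided. Origin at the centre of its underside, on the bench; z up.
- nut_a_center (a point): Centre of a steel hex nut, 17 mm across flats, 8.4 mm high, 12 g, flat on the sieve's 22 mm wide middle slat, at its -x end. Slats and slots run along sieve x: slots 25 mm wide at |y| 11-36 and 46-71 mm, floor 4 mm thick. Nuts pass the slots. The steel is slippery (friction about 0.3): quick 50 mm strokes along sieve y slide nuts into the slots; jerky carrying does too.
- nut_b_center (a point): Centre of the second, identical nut, on the middle slat at the sieve's +x end at the start.
- collar_center (a point): Centre of the large dumbbell collar, a star-shaped steel disc 54 mm across with six lobes, 20 mm high, 0.12 kg, lying flat in the sieve between the nuts in x, anywhere across y. Too large for the slots.
There are look-alikes about, which are no part of the job. Leave any green or yellow look-alike of the part that bears collar_center alone. Leave any green look-alike of the part that bears sieve_grip alone.

How it is judged:
By the outcome, as a careful person would: the job done as asked, in the order asked, and still so for the second after the job is handed in, with the robot touching nothing.
It also fails if it takes over 64 s, if anything falls off the work surface, if the arm or the gripper's body presses on something with over 40 N, if the wrist force passes 120 N, or if a joint passes its speed limit or range.

## Working session

There is one attempt and no reset: what is moved stays moved. The work goes in short steps, Python scripts to look and compute and a tool call to move; the robot and the scene stay as the last step left them, time stands still between calls to the robot, and variables do not carry over. Pictures are saved under pics/ and viewed, at most 10 in all, crops included, and the job is handed in when it is done.

Besides the shell and the picture viewer there is one more tool, called after "Emit:" as name(argument=value, ...) on one line, values as JSON. arm_command: Moves the arm, as the interface text tells. Its arguments: {"type":"object","properties":{"rows":{"type":"array"},"grip":{"type":"number"}},"required":["rows"]}

```bash
ls; mkdir -p pics
python3 - <<'E'
from bench import telemetry, vision
import cv2, json, numpy as np
for n in ("scene","top"):
    c=vision.read_camera(n); cv2.imwrite(f"pics/{n}0.png",c["pixels"])
    print(n,np.round(c["K"],1).tolist(),np.round(c["R"],3).tolist(),np.round(c["t"],1).tolist())
print(telemetry.get_state())
E
```

```text
pics
scene [[429.6, 0.0, 321.7], [0.0, 429.6, 201.7], [0.0, 0.0, 1.0]] [[-0.537, 0.843, 0.01], [0.703, 0.454, -0.547], [-0.466, -0.287, -0.837]] [172.8, -287.3, 1262.6]
top [[481.8, 0.0, 313.4], [0.0, 481.8, 198.3], [0.0, 0.0, 1.0]] [[-0.019, -1.0, 0.002], [-0.997, 0.019, -0.074], [0.074, -0.003, -0.997]] [57.3, 438.3, 1393.1]
{'clock': 0.1, 'joint_positions': array([-1.18002807e+00,  2.13335458e-01, -3.49609511e-02,  1.32346938e+00,
        2.84846195e-05,  1.57081226e+00]), 'qd': array([ 4.97785804e-04, -8.50361031e-04,  2.26836319e-03,  1.61015673e-03,
       -7.67054015e-04,  8.23382138e-05]), 'joint_torque': array([ 4.31383989e-03, -6.87243605e+01,  4.87810743e+01,  1.21768465e-02,
        2.24625264e-04,  9.88165070e-07]), 'position': array([ 190.35130176, -462.04653398,  230.86543479]), 'tcp_rot': array([-3.14062319e+00, -2.84691640e-05,  3.90752302e-01]), 'force': array([0.13622404, 0.07826463, 0.12256503]), 'moment': array([-0.01541138,  0.00611136, -0.01491743]), 'finger_force': 0.0, 'finger_gap': 85.8562430298191}
```

View pics/scene0.png

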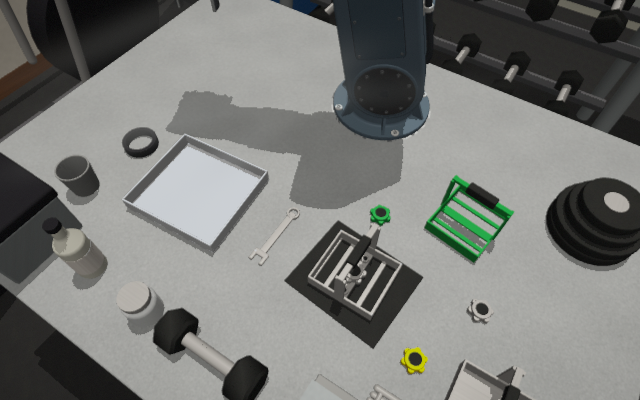

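View pics/top0.png

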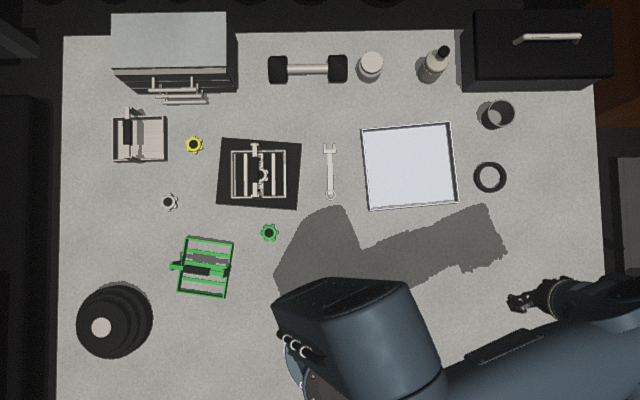

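The top view shows the things that could be taken for the sieve: the steel sieve on the mat at (259,173), the green sieve at (205,267), and the solid-floor caddy at (140,138). I choose the one on the black mat. The tray is at (409,166). The possible collars are one in the mat sieve at about (263,175), a loose grey one at (169,202), a yellow one at (194,144) and a green one at (269,232). Next is a close crop of the sieve.

Run:
```python
import cv2, numpy as np
a=cv2.imread("pics/top0.png")[130:215,210:310]; b=cv2.imread("pics/scene0.png")[215:350,280:425]
a=cv2.resize(a,(400,340),interpolation=cv2.INTER_CUBIC); b=cv2.resize(b,(365,340),interpolation=cv2.INTER_CUBIC)
cv2.imwrite("pics/crop0.png",cv2.convertScaleAbs(np.hstack([a,b]),alpha=1.5,beta=20))
```

```text
(no output)
```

View pics/crop0.png

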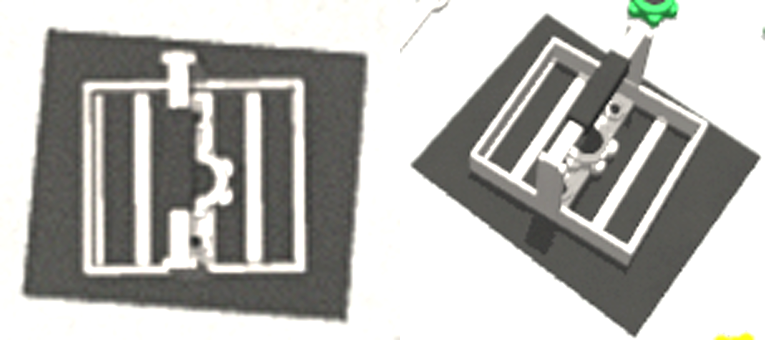

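The crop confirms the choice: an open slotted floor, a collar and nuts on the middle slat, and a black grip running along image-vertical, which is world x. In the top view the grip centre is near (255,169.6), and in the scene view it is near (361,251).

```bash
cat > h.py <<'E'
import numpy as np, cv2
from bench import telemetry, vision
def ray(c,p):
    d=c["R"].T@np.linalg.inv(c["K"])@np.array([p[0],p[1],1.]); return -c["R"].T@c["t"],d
def plane(c,p,z):
    o,d=ray(c,p); return o+d*(z-o[2])/d[2]
def tri(*cps):
    A=np.zeros((3,3));b=np.zeros(3)
    for c,p in cps:
        o,d=ray(c,p); d=d/np.linalg.norm(d); P=np.eye(3)-np.outer(d,d); A+=P;b+=P@o
    X=np.linalg.solve(A,b); return X,[np.round(proj(c,X)-p,1) for c,p in cps]
def proj(c,X):
    q=c["K"]@(c["R"]@X+c["t"]); return q[:2]/q[2]
E
python3 - <<'E'
from h import *
np.set_printoptions(precision=1,suppress=True)
s=vision.read_camera("scene");t=vision.read_camera("top")
print("grip",tri((t,(255,169.6)),(s,(361.4,250.8))))
pt=lambda x,y:(210+x/4,130+y/4); ps=lambda x,y:(280+(x-400)/2.517,215+y/2.517)
# rim outer corners, top z~36
for a,b in [((84,84),(553,40)),((303,80),(706,122)),((303,271),(632,262)),((86,271),(473,157))]:
    print("rim",tri((t,pt(*a)),(s,ps(*b)))[0],plane(t,pt(*a),36)[:2])
for a in [(50,30),(367,53),(346,320),(24,294)]: print("mat",plane(t,pt(*a),4)[:2])
# tray mask
g=t["pixels"]; m=cv2.inRange(cv2.cvtColor(g,cv2.COLOR_BGR2GRAY)[100:230,345:475],195,255)
m=cv2.morphologyEx(m,cv2.MORPH_OPEN,np.ones((5,5)))
c=max(cv2.findContours(m,0,2)[0],key=cv2.contourArea); r=cv2.minAreaRect(c); print("tray px",r)
b=cv2.boxPoints(r)+[345,100]
for q in b: print("tray corner",q,plane(t,q,4)[:2])
E
```

```text
grip (array([510.7, 209.2, 125.6]), [array([-1.2,  0.6]), array([-1.8, -0.2])])
rim [553.  218.4 278.7] [580.1 285.7]
rim [537.9 207.9 185.4] [580.1 126.7]
rim [ 458.   208.  -392.9] [440.9 128.7]
rim [513.4 208.4  50. ] [443.9 285.1]
mat [626.8 316.1]
mat [605.1  80.4]
mat [406.6  99.3]
mat [430.3 336.2]
tray px ((62.678035736083984, 65.9136734008789), (75.25647735595703, 83.98623657226562), 84.68545532226562)
tray corner [362.4 132.3] [ 634.7 -100.9]
tray corner [446.  124.6] [ 653.5 -351.2]
tray corner [453.  199.5] [ 428.9 -362.9]
tray corner [369.4 207.3] [ 410.6 -115.5]
```

Emit:
arm_command(rows=[34,-31,-2,0,0,0.049,69,-62,-4,0,0,0.098,103,-93,-6,0,0,0.147,138,-124,-8,0,0,0.195,172,-155,-10,0,0,0.244,207,-186,-12,0,0,0.293,241,-218,-14,0,0,0.342,276,-249,-15,0,0,0.391], grip=100)

```text
clock: 1.2
position: [351.2, -125.5, 246.5]
tcp_rot: [3.141, -0.0, -0.002]
force: [0.4, -1.0, -0.2]
finger_gap: 85.2
finger_force: 0.0
```

Emit:
arm_command(rows=[25,-52,0,0,0,0,50,-104,0,0,0,0,75,-156,0,0,0,0,100,-208,0,0,0,0,125,-260,0,0,0,0,145,-305,0,0,0,0,155,-325,0,0,0,0,160,-334,0,0,0,0])

```text
clock: 2.2
position: [508.8, 58.6, 246.2]
tcp_rot: [-3.092, 0.002, 0.085]
force: [-1.0, -0.0, 0.3]
finger_gap: 85.4
finger_force: 0.0
```

Run:
```python
from h import *
c=vision.read_camera("wrist"); cv2.imwrite("pics/w1.png",c["pixels"]); np.savez("w1.npz",**{k:c[k] for k in "KRt"})
print(c["K"],c["R"].round(3),-c["R"].T@c["t"]); s=telemetry.get_state(); print(s["position"],s["tcp_rot"],s["joint_positions"])
```

```text
[[299.23182567   0.         318.74962825]
 [  0.         299.23182567 197.89604078]
 [  0.           0.           1.        ]] [[ 0.085 -0.995 -0.048]
 [-0.959 -0.095  0.268]
 [-0.271  0.024 -0.962]] [576.86964983  57.76878602 389.07370013]
[509.54045724  58.83664993 246.07466033] [-3.09189440e+00  2.12664537e-03  8.53714962e-02] [0.08439102 0.2396773  0.03585401 1.36914845 0.04969614 3.14061096]
```

View pics/w1.png

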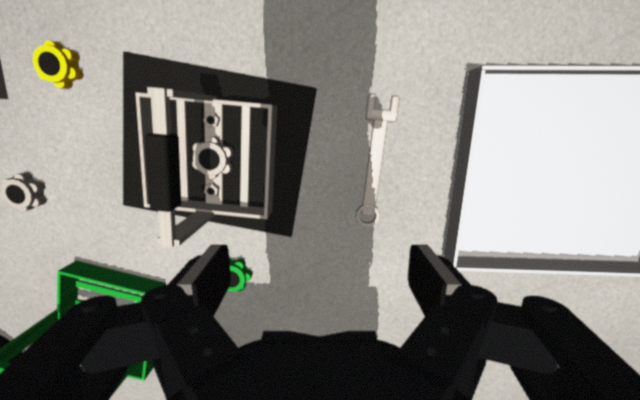

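Emit:
arm_command(rows=[0,0,0,0,0,-0.18,0,0,0,0,0,-0.36,0,0,0,0,0,-0.54,0,0,0,0,0,-0.72,0,0,0,0,0,-0.9,0,0,0,0,0,-1.08,0,0,0,0,0,-1.26,0,0,0,0,0,-1.44])

```text
clock: 3.25
position: [508.1, 58.3, 246.5]
tcp_rot: [-3.133, -0.049, 1.53]
force: [0.9, 0.8, -0.3]
finger_gap: 85.2
finger_force: 0.0
```

```bash
cat >> h.py <<'E'
from scipy.spatial.transform import Rotation as Ro
def rel(p,yaw):
    s=telemetry.get_state(); A=Ro.from_euler("xyz",s["tcp_rot"]); B=Ro.from_euler("xyz",[np.pi,0,yaw])
    print("rel",(A.inv().apply(np.array(p)-s["position"])).round(1),(A.inv()*B).as_rotvec().round(3), s["joint_positions"].round(2))
E
python3 - <<'E'
from h import *
rel((480,150,246),2.95)
rel((470,208,246),3.1416)
E
```

```text
rel [ 90.4 -31.7   5.2] [ 0.028 -0.046 -1.419] [0.08 0.24 0.03 1.37 0.05 1.69]
rel [147.9 -44.    8.1] [ 0.033 -0.044 -1.611] [0.08 0.24 0.03 1.37 0.05 1.69]
```

Emit:
arm_command(rows=[11,-4,1,0.003,-0.006,-0.177,23,-8,1,0.007,-0.012,-0.355,34,-12,2,0.01,-0.017,-0.532,45,-16,3,0.014,-0.023,-0.71,56,-20,3,0.017,-0.029,-0.887,68,-24,4,0.021,-0.035,-1.064,79,-28,5,0.024,-0.04,-1.242,90,-32,5,0.028,-0.046,-1.419])

```text
clock: 4.25
position: [480.1, 150.1, 246.1]
tcp_rot: [-3.141, -0.0, 2.95]
force: [0.0, 0.9, -0.5]
finger_gap: 85.4
finger_force: 0.0
```

Run:
```python
from h import *
rel((511,208,240),3.1416)
```

```text
rel [-19.3  62.7   6.1] [-0.    -0.    -0.192] [ 0.3   0.22  0.01  1.36 -0.    0.49]
```

Emit:
arm_command(rows=[-4,12,1,0,0,-0.035,-7,24,2,0,0,-0.07,-11,36,4,0,0,-0.11,-15,48,5,0,0,-0.15,-18,57,6,0,0,-0.18,-19,63,6,0,0,-0.192,-19,63,6,0,0,-0.192,-19,63,6,0,0,-0.192])

```text
clock: 5.25
position: [511.3, 207.9, 240.1]
tcp_rot: [-3.142, -0.0, 3.136]
force: [0.5, 0.4, -0.1]
finger_gap: 85.4
finger_force: 0.0
```

Run:
```python
from h import *
c=vision.read_camera("wrist"); cv2.imwrite("pics/w2.png",c["pixels"]); np.savez("w2.npz",**{k:c[k] for k in "KRt"})
s=telemetry.get_state(); print(s["position"],s["tcp_rot"],s["joint_positions"].round(2))
```

```text
[511.32031353 207.80028413 240.16324444] [ 3.14156630e+00 -3.18633013e-04  3.13582006e+00] [0.39 0.32 0.13 1.38 0.   0.39]
```

View pics/w2.png

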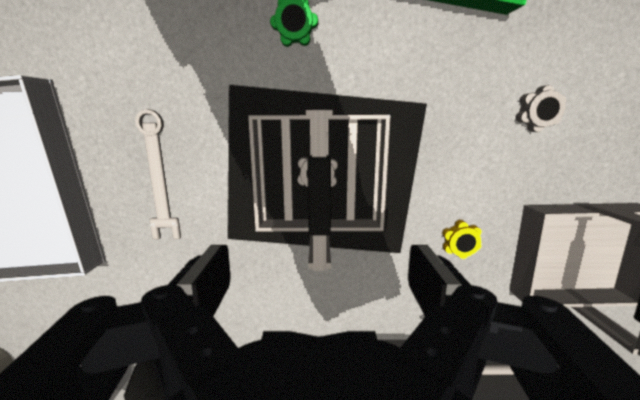

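In w2 the fingers straddle the sieve handle. The grip spans rows 157–235 at about column 318, and in w1 its centre is at about (162,172).

Run:
```python
from h import *
np.set_printoptions(precision=1,suppress=True)
w1=dict(np.load("w1.npz"));w2=dict(np.load("w2.npz"));t=dict(vision.read_camera("top"));s=vision.read_camera("scene")
g=cv2.cvtColor(cv2.imread("pics/w2.png"),6)
for r in (190,225): print(r,g[r,296:342])
print(tri((w1,(162,172)),(w2,(319,195.5)),(t,(255,169.6)),(s,(361.4,250.8))))
print(tri((w1,(162,172)),(w2,(319,195.5))))
# handle ends at z~120 in w2, sieve rim
print("strap",plane(w2,(317.5,110),125)[:2],plane(w2,(319,268),125)[:2])
for p in [(250,116),(390,115),(389,231),(253,233)]: print("rim",plane(w2,p,36+4)[:2])
```

```text
190 [20 19 19 18 26 24 23 21 14 18 19 13 18 19 20 21 22 21 23 23 17 19 21 21
 20 20 24 19 18 20 19 16 16 15  9 18 19 19 20 19 20 23 19 22 19 18]
225 [55 51 49 51 54 52 52 48 52 52 56 47 33 22 22 17 21 21 14 21 16 20 19 18
 20 17 23 18 20 22 21 18 19 20 24 44 48 54 51 52 55 53 51 51 53 54]
(array([511.9, 208.9, 126.7]), [array([0.1, 1.5]), array([ 0.8, -0.9]), array([-1.1,  0. ]), array([-2.1,  0. ])])
(array([513. , 208.5, 126.8]), [array([0.4, 0.4]), array([0.3, 0.4])])
strap [439.8 207.4] [585.  207.8]
rim [444.4 132.2]
rim [444.2 287. ]
rim [581.5 293.7]
rim [583.2 126.6]
```

Emit:
arm_command(rows=[0,0,20,0,0,-0.003,-1,0,45,0,0,-0.005,-1,0,70,0,0,-0.005,-1,0,95,0,0,-0.005,-1,0,115,0,0,-0.005,-1,0,128,0,0,-0.005,-1,0,135,0,0,-0.005,-1,0,135,0,0,-0.005])

```text
clock: 6.4
position: [512.3, 208.0, 105.1]
tcp_rot: [3.142, -0.001, 3.141]
force: [-0.8, 0.0, 0.4]
finger_gap: 85.5
finger_force: 0.0
```

Emit:
arm_command(rows=[0,0,0,0,0,0,0,0,0,0,0,0,0,0,0,0,0,0,0,0,0,0,0,0,0,0,0,0,0,0,0,0,0,0,0,0,0,0,0,0,0,0,0,0,0,0,0,0], grip=0)

```text
clock: 7.4
position: [512.5, 208.2, 105.3]
tcp_rot: [3.141, -0.0, 3.141]
force: [-1.4, -0.1, 5.9]
finger_gap: 19.1
finger_force: 59.7
```

Emit:
arm_command(rows=[0,0,-1,0,0,0,0,0,-8,0,0,0,0,0,-21,0,0,0,0,0,-37,0,0,0,0,0,-54,0,0,0,0,0,-67,0,0,0,0,0,-74,0,0,0,0,0,-75,0,0,0])

```text
clock: 8.4
position: [512.5, 208.1, 180.3]
tcp_rot: [3.141, -0.0, 3.141]
force: [0.0, -0.6, -4.8]
finger_gap: 19.0
finger_force: 58.9
```

Run:
```python
from h import *
rel((532,-233,180),3.1416+.04)
u=np.arange(1,25)/24; print((1000*(10*u**3-15*u**4+6*u**5)).round())
p=[]
for n in ("scene","wrist"):
    p.append(vision.read_camera(n)["pixels"])
cv2.imwrite("pics/lift.png",np.hstack([cv2.resize(p[0][170:330,260:440],(400,356)),cv2.resize(p[1][60:300,190:460],(400,356))]))
```

```text
rel [-1.960e+01 -4.411e+02  2.000e-01] [ 0.   -0.   -0.04] [0.39 0.34 0.   1.24 0.   0.39]
[   1.    5.   16.   35.   65.  104.  152.  210.  275.  347.  422.  500.
  578.  653.  725.  790.  848.  896.  935.  965.  984.  995.  999. 1000.]
```

View pics/lift.png

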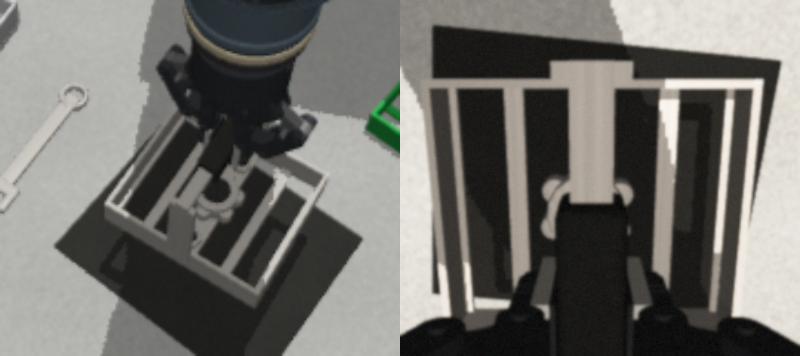

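Emit:
arm_command(rows=[0,0,0,0,0,0,0,-2,0,0,0,0,0,-7,0,0,0,0,-1,-15,0,0,0,0,-1,-29,0,0,0,0,-2,-46,0,0,0,0,-3,-67,0,0,0,0,-4,-93,0,0,0,0])

```text
clock: 9.5
position: [516.3, 113.5, 180.1]
tcp_rot: [3.142, -0.0, 3.141]
force: [1.0, 0.5, -4.9]
finger_gap: 19.1
finger_force: 58.9
```

Emit:
arm_command(rows=[-1,-28,0,0,0,0,-3,-60,0,0,0,0,-4,-93,0,0,0,0,-6,-127,0,0,0,0,-8,-162,0,0,0,0,-9,-195,0,0,0,0,-10,-227,0,0,0,0,-12,-255,0,0,0,0])

```text
clock: 10.5
position: [527.7, -142.1, 180.1]
tcp_rot: [-3.141, -0.0, 3.14]
force: [0.2, -0.4, -4.2]
finger_gap: 19.4
finger_force: 58.9
```

Emit:
arm_command(rows=[-1,-26,0,0,0,0,-2,-47,0,0,0,0,-3,-64,0,0,0,0,-3,-78,0,0,0,0,-4,-86,0,0,0,0,-4,-91,0,0,0,0,-4,-93,0,0,0,0,-4,-93,0,0,0,0])

```text
clock: 11.5
position: [532.3, -232.8, 180.0]
tcp_rot: [3.141, -0.0, 3.142]
force: [-0.9, -0.0, -5.6]
finger_gap: 19.4
finger_force: 59.0
```

Run:
```python
from h import *
a=vision.read_camera("scene")["pixels"]; b=vision.read_camera("wrist")["pixels"]
cv2.imwrite("pics/tray1.png",np.hstack([cv2.resize(a[110:280,100:300],(400,340)),cv2.resize(b[20:300,160:490],(400,340))]))
```

```text
(no output)
```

View pics/tray1.png

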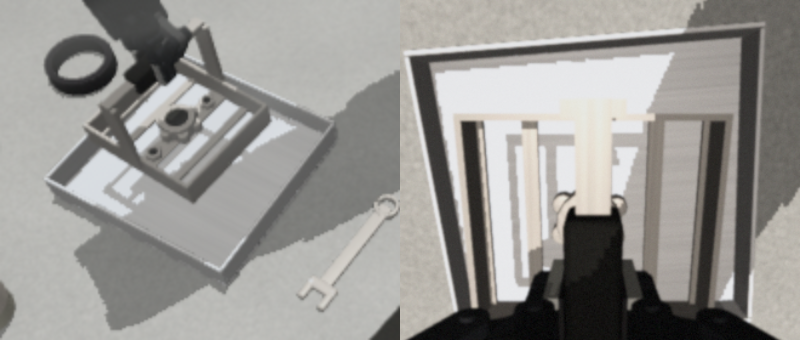

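Both nuts are still on the middle slat and the sieve is inside the tray outline. I'll lower it a little and shake.

Emit:
arm_command(rows=[0,0,6,0,0,0,0,0,16,0,0,0,0,0,22,0,0,0,0,25,22,0,0,0,0,-25,22,0,0,0,0,25,22,0,0,0,0,-25,22,0,0,0,0,0,22,0,0,0])

```text
clock: 12.6
position: [532.1, -235.8, 157.3]
tcp_rot: [-3.14, -0.001, 3.138]
force: [-0.2, 1.3, -6.0]
finger_gap: 19.5
finger_force: 61.0
```

Emit:
arm_command(rows=[0,25,0,0,0,0,0,-25,0,0,0,0,0,25,0,0,0,0,0,-25,0,0,0,0,0,25,0,0,0,0,0,-25,0,0,0,0,0,0,0,0,0,0,0,0,0,0,0,0])

```text
clock: 13.6
position: [532.1, -232.1, 157.6]
tcp_rot: [3.141, -0.001, -3.141]
force: [0.1, 0.5, -4.7]
finger_gap: 19.0
finger_force: 61.3
```

Run:
```python
from h import *
a=vision.read_camera("scene")["pixels"]; b=vision.read_camera("wrist")["pixels"]
cv2.imwrite("pics/tray2.png",np.hstack([cv2.resize(a[110:280,100:300],(400,340)),cv2.resize(b[20:300,160:490],(400,340))]))
```

```text
(no output)
```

View pics/tray2.png

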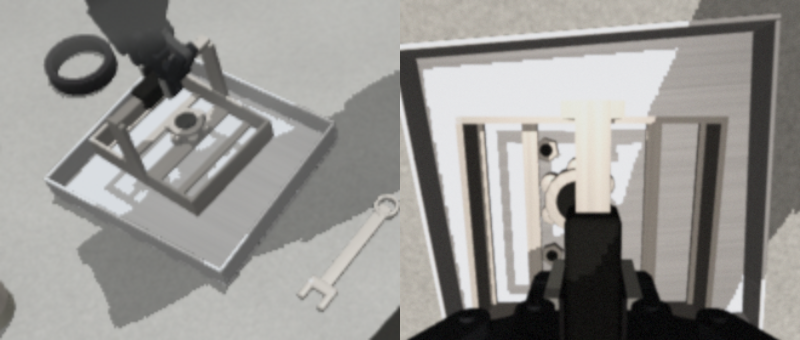

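Both nuts look to be lying on the tray floor, seen through the left slot at crop (547,150) and (551,253). To make sure, I'll raise and shift the sieve gently and look again.

Emit:
arm_command(rows=[0,1,-1,0,0,0,0,6,-5,0,0,0,0,15,-12,0,0,0,0,27,-22,0,0,0,0,39,-32,0,0,0,0,48,-40,0,0,0,0,54,-44,0,0,0,0,55,-45,0,0,0])

```text
clock: 14.7
position: [532.4, -177.6, 203.2]
tcp_rot: [-3.141, -0.0, -3.141]
force: [0.5, 0.0, -4.2]
finger_gap: 18.8
finger_force: 61.2
```

Run:
```python
from h import *
a=vision.read_camera("scene")["pixels"]; b=vision.read_camera("wrist")["pixels"]
cv2.imwrite("pics/tray3.png",np.hstack([cv2.resize(a[110:280,100:300],(400,340)),cv2.resize(b[20:300,160:490],(400,340))]))
rel((512.4,208.1,202),np.pi)
```

```text
rel [ 19.9 386.1   0.9] [ 0.    -0.001 -0.   ] [-0.32  0.35  0.07  1.3  -0.   -0.32]
```

View pics/tray3.png

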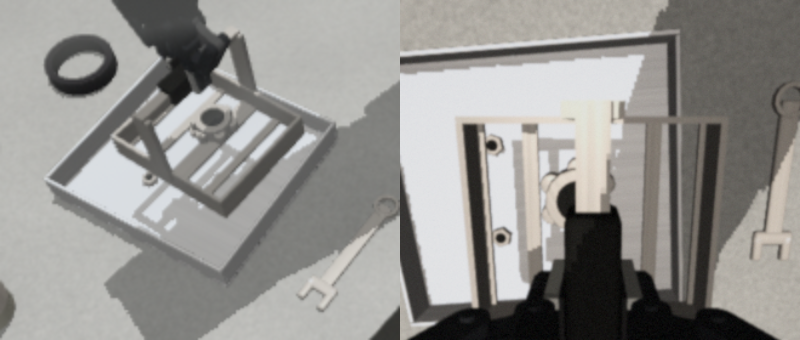

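Both nuts shifted relative to the sieve, to crop (494,145) and (502,237). They lie on the tray floor, and the collar is still in the sieve. I'll carry it back.

Emit:
arm_command(rows=[0,0,0,0,0,0,0,2,0,0,0,0,0,6,0,0,0,0,1,14,0,0,0,0,1,25,0,0,0,0,2,40,0,0,0,0,3,59,0,0,0,0,4,81,0,0,0,0])

```text
clock: 15.8
position: [528.2, -95.4, 203.0]
tcp_rot: [3.141, -0.0, 3.141]
force: [-0.1, -0.5, -5.4]
finger_gap: 19.1
finger_force: 61.3
```

Emit:
arm_command(rows=[1,25,0,0,0,0,3,53,0,0,0,0,4,82,0,0,0,0,6,112,0,0,0,0,8,142,0,0,0,0,9,171,0,0,0,0,10,199,0,0,0,0,12,224,0,0,0,0])

```text
clock: 16.8
position: [515.7, 129.1, 203.1]
tcp_rot: [3.141, -0.0, -3.141]
force: [-0.1, 0.4, -5.1]
finger_gap: 19.0
finger_force: 61.2
```

Emit:
arm_command(rows=[1,22,0,0,0,0,2,41,0,0,0,0,3,56,0,0,0,0,3,67,0,0,0,0,4,75,0,0,0,0,4,79,0,0,0,0,4,81,0,0,0,0,4,81,0,0,0,0])

```text
clock: 17.8
position: [512.4, 207.8, 203.0]
tcp_rot: [-3.142, -0.0, 3.141]
force: [0.1, -0.1, -5.5]
finger_gap: 19.2
finger_force: 61.2
```

Run:
```python
from h import *
rel((512.4,208.1,105.5),np.pi)
```

```text
rel [ 0.   0.3 97.5] [-0.    -0.    -0.001] [0.39 0.33 0.05 1.29 0.   0.39]
```

Emit:
arm_command(rows=[0,0,2,0,0,0,0,0,10,0,0,0,0,0,26,0,0,0,0,0,47,0,0,0,0,0,68,0,0,0,0,0,84,0,0,0,0,0,92,0,0,0,0,0,94,0,0,0])

```text
clock: 18.8
position: [512.3, 207.9, 109.0]
tcp_rot: [-3.142, -0.0, 3.141]
force: [-5.8, -3.3, 14.4]
finger_gap: 18.8
finger_force: 63.9
```

Emit:
arm_command(rows=[0,0,0.5,0,0,0,0,0,1,0,0,0,0,0,1.5,0,0,0,0,0,2,0,0,0,0,0,2.5,0,0,0,0,0,3,0,0,0,0,0,3,0,0,0,0,0,3,0,0,0])

```text
clock: 19.8
position: [513.1, 208.3, 108.9]
tcp_rot: [3.14, 0.003, 3.141]
force: [-12.9, -6.1, 37.0]
finger_gap: 19.1
finger_force: 67.4
```

Contact came about 4 mm early, so I'll back off and look before letting go.

Emit:
arm_command(rows=[0,0,-1,0,0,0,0,0,-2,0,0,0,0,0,-2.5,0,0,0,0,0,-2.5,0,0,0,0,0,-2.5,0,0,0,0,0,-2.5,0,0,0,0,0,-2.5,0,0,0,0,0,-2.5,0,0,0])

```text
clock: 20.8
position: [512.8, 208.3, 109.0]
tcp_rot: [3.141, 0.001, 3.141]
force: [0.6, 0.1, 6.9]
finger_gap: 18.9
finger_force: 62.9
```

Run:
```python
from h import *
p=[vision.read_camera(n)["pixels"] for n in("scene","wrist","top")]
f=lambda i:cv2.resize(i,(400,300),interpolation=cv2.INTER_CUBIC)
cv2.imwrite("pics/down.png",np.vstack([np.hstack([f(p[0][200:335,270:450]),f(p[1][40:310,150:510])]),np.hstack([f(p[2][120:222,195:331]),f(p[2][100:235,330:510])])]))
```

```text
(no output)
```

View pics/down.png

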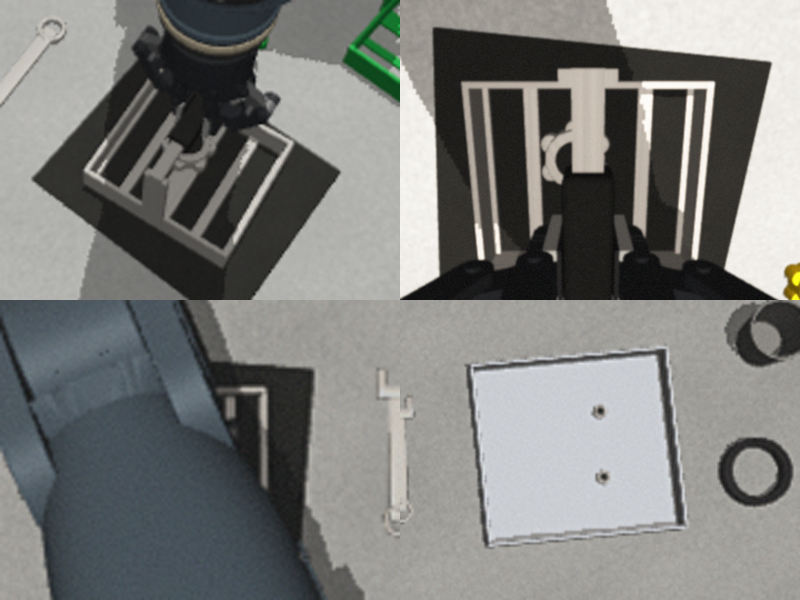

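The picture shows the sieve resting flat on the mat with the collar in it, and both nuts in the tray at composite (598,411) and (602,477). The early contact was only a small slip of the grip in the fingers. I'll release and go straight up.

Emit:
arm_command(rows=[0,0,0,0,0,0,0,0,0,0,0,0,0,0,0,0,0,0,0,0,0,0,0,0,0,0,0,0,0,0,0,0,0,0,0,0,0,0,0,0,0,0,0,0,0,0,0,0], grip=100)

```text
clock: 21.95
position: [512.3, 208.1, 108.5]
tcp_rot: [3.142, -0.0, 3.141]
force: [-0.0, -0.1, 0.5]
finger_gap: 85.3
finger_force: 0.0
```

Emit:
arm_command(rows=[0,0,-5,0,0,0,0,0,-20,0,0,0,0,0,-40,0,0,0,0,0,-65,0,0,0,0,0,-90,0,0,0,0,0,-110,0,0,0,0,0,-120,0,0,0,0,0,-120,0,0,0])

```text
clock: 22.95
position: [512.7, 208.2, 229.2]
tcp_rot: [3.141, 0.001, 3.141]
force: [-0.3, 0.9, -0.7]
finger_gap: 85.5
finger_force: 0.0
```

Run:
```python
from h import *
np.set_printoptions(precision=1,suppress=True)
# rim corners in wrist view, compared with w2 place: bright rim against dark mat
c=vision.read_camera("wrist"); g=cv2.cvtColor(c["pixels"],6)
w2=dict(np.load("w2.npz")); g2=cv2.cvtColor(cv2.imread("pics/w2.png"),6)
for n,cc,im in (("start",w2,g2),("now",c,g)):
    # search window bounded by projected mat; bright blob
    q=np.array([proj(cc,np.array([x,y,4.])) for x,y in[(435,108),(435,300),(595,300),(595,108)]]).astype(np.int32)
    m=np.zeros_like(im); cv2.fillConvexPoly(m,q,255); m&=cv2.inRange(im,75,255)
    m=cv2.morphologyEx(m,cv2.MORPH_CLOSE,np.ones((3,3)))
    k=max(cv2.findContours(m,0,2)[0],key=lambda k:cv2.boundingRect(k)[2]*cv2.boundingRect(k)[3])
    r=cv2.minAreaRect(k); print(n,r,plane(cc,r[0],36)[:2])
s=telemetry.get_state(); print(s["clock"],s["position"],s["force"],s["finger_gap"])
```

```text
start ((319.5, 170.5), (121.0, 141.0), 90.0) [506.6 208.8]
now ((319.0, 170.0), (124.0, 146.0), 90.0) [505.6 208.6]
23.0 [512.4 208.  228.4] [-0.1  0.5 -0. ] 85.44989416896492
```

The sieve stands within about 1 mm of where it started, and the gripper is clear.

```bash
python3 -c "
from bench import hand_in; print(hand_in())"
```

```text
the job is handed in; nothing more can be done
None
```

The job is done and handed in at about 23 s on the robot's clock: both nuts are in the tray, and the sieve is back on the mat with the collar in it, released within about 1 mm of its start.

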